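Check-weigh a parts case on a spring hand scale

ROBOT

A 6-joint arm with a two-finger parallel gripper is mounted at the origin on the work surface; the furniture and walls round the work are solid. World frame = base frame: x ahead of the robot, y to its left, z up, the work surface at z = 0. Lengths are in m, angles in rad, forces in N, time in s.
With the tool pointing down it reaches from about 0.275 to 0.85 m from the base axis. Payload 5.2 kg.
Tool frame: the origin (TCP) lies midway between the tips of the shut fingers; the grasp point (between the pads) lies behind it (robot.tcp_to_grasp is the z of the grasp point in the tool frame, in m); z points along the fingers, y is the line along which they close (so a half turn about z gives the same grasp; the last joint's range is limited). The gripper opens to 85 mm and grips with 20 to 120 N. Pads are 22 mm wide; open, the fingers measure 114 mm over their backs; the gripper's body (76 mm by 85 mm) begins 54 mm behind the grasp point. The pads swing forward as they close: fully open they stand 13 mm farther back than shut.
Start: joints at [1.03, 0.259, 1.535, -0, 1.348, -0.203], TCP at [0.182, 0.519, 0.231] pointing down, gripper open.
Joint ranges: [-3.14, 3.14], [-0.91, 2.08], [0.19, 2.58], [-1.22, 4.36], [0.22, 2.71], [-3.12, 3.12]. Speed limits (rad/s): [2.57, 2.57, 3.14, 3.14, 3.14, 3.14].

INTERFACE

Orientations are given as a unit quaternion [w, x, y, z].
In Python, from workcell import robot gives the robot as it stands.
- The arm moves only by the shell command python3 nudge.py 'ROWS' [FORCE]. ROWS is a JSON list of rows, 1 to 8 of them, each of 7 numbers: dx, dy, dz in m, then a rotation vector rx, ry, rz in rad, then the finger opening in m; each row shifts and turns the commanded pose from where the row before left it, along the tool's axes as they then stand; what a row does not reach is not made up. A row lasts 1/12 s, in which the tool goes at most 0.0417 m and 0.125 rad, less where a joint would pass 70% of its speed; a pose out of reach is approached as far as the arm can. The fingers move at their own pace and stop on an object; FORCE is the grip in N (left out, the last holds). Time passes only in rows, so rows that do not move let the fingers close. It prints the time, the measured TCP pose, the force, the opening and the grip force at its end.
- robot.state(): the state, without advancing time (a new reading comes with each control period).
- robot.camera(name): name is "side" or "top" or "wrist"; returns a dict with "image" (384x512x3 uint8, red, green, blue), "fx", "fy", "cx", "cy" (pixels), "R" (3x3) and "t" (3): a world point X has camera coordinates R X + t; the wrist camera has in their place "tool_from_camera" (4x4, takes a point from camera to tool coordinates, whose origin is the TCP and whose axes are the flange's). Camera axes: x right, y down, z forward; pixel columns grow to the right and rows downward; lengths in m; the calibration is good to about 2 mm. A picture is of the moment at which its call begins: read the wrist's pose just before it. There is no depth.
- robot.close_job(): hands the job in; it is judged then, once.
The state is a dict: "clock": time; "joint_pos": joint angles; "dq": joint speeds; "joint_efforts": joint torques, N m; "ee_pos": TCP position; "tcp_rot": TCP orientation; "ft_force": force on the tool from outside, world axes, zero at the start; "torque": the same for the moment, N m; "opening": finger opening in m; "grasp_force": force on a finger pad.
Only numpy, scipy, OpenCV 4.12 (cv2) and the standard library are available. Lean on these libraries where they do the work, as an engineer would, in place of code of your own. Each camera call takes 0.05 s, during which the arm holds its last target. There are 200 camera calls.

TASK

Check-weigh the steel parts case: take the spring hand scale from its fork stand, hook the case by its bail, lift it clear of the table and let it hang still over the spot where it stood until the reading has settled (about a second). If the case pulls the dark collar on the rod right out of the scale's tube it is full: carry it on the hook to the round pan; if the collar stays inside, carry it to the square tray. Let it hang still for a moment just above that container, lower it inside so that it stands flat, unhook it and hang the scale back in its fork; never touch the case with the gripper and leave the mug, tin and chisel alone.

Things in the scene. Friction and masses are not known exactly. Their poses are not given: they have to be found in the camera images.
- scale: Spring hand scale, upright, 0.16 kg. Origin: centre of the underside of its flange (40 mm along x, 64 along y, 8 thick), which rests on the stand's prongs; z up. Above: a flat black grip, 36 mm (x) by 20 mm (y), 8 to 52 mm above the origin: pinch it across y. Below: a tube, 28 mm diameter, down to 75 mm below the origin; the pull rod with the hook slides out of its lower end.
- pull_rod (a joint): How far the spring is drawn (m): 0 unloaded, grows as the hook is pulled down, stop at 0.055. Damped spring, 180 N/m: 1 mm is 18.3 g. A dark collar (21 mm diameter, 5 high) on the 14 mm rod is inside the tube at rest; its top edge leaves the tube at 0.030 (0.55 kg, 5.4 N): beyond that the case is full. Within 2.5 mm of it either container is right.
- hook_saddle (a point): Inside of the hook's bottom, where the bail comes to rest, on the scale's axis, 136 mm below its origin when unloaded. Hook of 7 mm wire in the scale's x-z plane, lowest 7 mm under this point; back wire at x = -14 mm, upturned tip at x = +17 mm ending 19 mm above this point. The mouth is open to the scale's +x, 19 to 38 mm above this point, and takes a bar along y.
- stand: Fixed fork stand, dark steel, foot 110x100 mm. Origin: centre of the underside. Two prongs along x at y = +-25 mm (gap 38 mm), tops 165 mm up, carry the scale's flange, scale axes parallel to the stand's, its origin 165 mm above the stand's. Open to the stand's -x; back plate from x = +47 mm. Nubs on the prong ends (x = -33 to -27 mm) rise 6 mm: lift the scale over them.
- case: Closed grey steel parts case, 100 mm (x) by 80 mm (y), 35 mm high, 0.3 to 0.8 kg, weight not visible. Origin: centre of the underside. A fixed bail of 8 mm rod stands on the lid in the case's y-z plane: uprights at y = +-34 mm, top bar along y, slightly peaked, its centre line 85 mm above the origin at the middle.
- bail_top (a point): Middle of the bail's top bar, on the bar's centre line, 85 mm above the case's origin.
- square_tray: Square plywood tray, fixed, 160x160 mm outside, walls 5 mm thick and 20 mm high, floor 5 mm thick. Origin: centre of the underside. For a case that is not full.
- round_pan: Round steel pan, fixed, 166 mm diameter, rim 20 mm high, wall 3 mm, floor 5 mm thick. Origin: centre of the underside. For a full case.
- mug: Enamel mug, bystander, 82 mm high. Origin at the underside.
- bolt_tin: Open tin with bolts, bystander, 69 mm diameter, 76 mm high. Origin: centre of the underside.
- chisel: Chisel, bystander, 263 mm long, lying flat. Origin at the middle of its underside.

How it is judged:
By the outcome, as a careful person would: the job done as asked, in the order asked, and still so for the second after the job is handed in, with the robot touching nothing.
It also fails if it takes over 72 s, if anything falls off the work surface, if the arm or the gripper's body presses on something with over 40 N, if the wrist force passes 120 N, or if a joint passes its speed limit or range.

## Working session

There is one attempt and no reset: what is moved stays moved. The work goes in short steps, Python scripts to look and compute and a shell command to move; the robot and the scene stay as the last step left them, time stands still between calls to the robot, and variables do not carry over. Pictures are saved under pics/ and viewed, at most 10 in all, crops included, and the job is handed in when it is done.

```bash
ls; mkdir -p pics; python3 - <<'E'
from workcell import robot
import cv2,numpy as np,json
ims=[]
for n in("side","top"):
    c=robot.camera(n); cv2.imwrite(f"pics/{n}0.png",c["image"][:,:,::-1]); np.savez(f"pics/{n}0.npz",**c)
    print(n,c["fx"],c["cx"],c["cy"],np.round(c["R"],4).tolist(),np.round(c["t"],4).tolist())
s=robot.state(); print({k:np.round(v,4).tolist() for k,v in s.items()}, robot.tcp_to_grasp)
E
```

```text
nudge.py
pics
workcell.py
side 439.39844356223136 259.08700253139324 194.35275186751767 [[0.884, -0.4673, 0.0157], [-0.2929, -0.5797, -0.7604], [0.3644, 0.6675, -0.6493]] [-0.4796, 0.3, 1.001]
top 381.9834043682089 254.17672889663706 185.57061716207343 [[-0.0149, -0.9999, -0.0033], [-0.9832, 0.0152, -0.1817], [0.1817, 0.0005, -0.9833]] [0.1112, 0.588, 1.205]
{'clock': 0.1, 'joint_pos': [1.0302, 0.2593, 1.536, 0.0, 1.348, -0.2028], 'dq': [0.001, -0.0022, -0.0022, -0.0008, 0.0007, -0.0001], 'joint_efforts': [0.0028, -44.6971, -29.1248, -0.0004, 0.0062, 0.0], 'ee_pos': [0.182, 0.5185, 0.2305], 'tcp_rot': [-0.0003, 0.1681, 0.9858, -0.0008], 'ft_force': [0.337, -0.8776, -0.1693], 'torque': [0.0451, -0.021, -0.0336], 'grasp_force': 0.0, 'opening': 0.0854} -0.0187
```

View pics/side0.png

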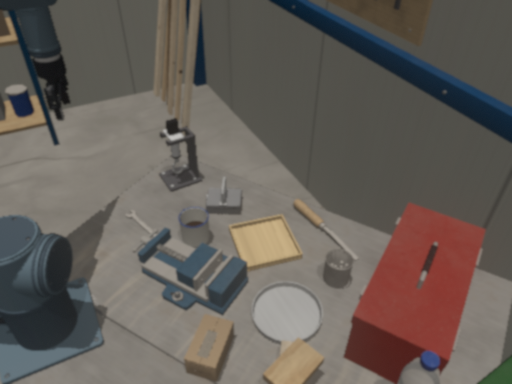

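View pics/top0.png

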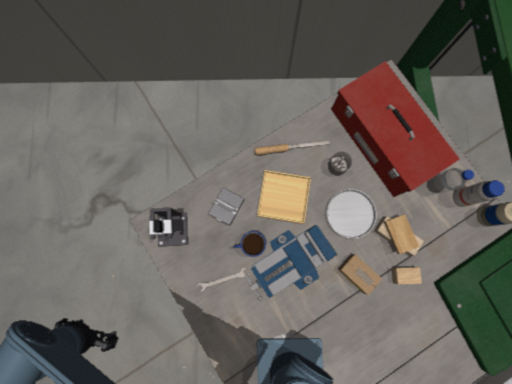

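The side view shows the stand at (180,160), the case at (224,200), the tray at (265,242) and the pan at (287,312). In the top view they are at (168,226), (226,206), (284,196) and (351,214), with the mug at (252,243). I'll zoom in on these and cast rays.

```bash
cat > h.py <<'E'
import numpy as np,cv2
from workcell import robot
def load(f): return dict(np.load(f))
def ray(c,uv):
    R,t=np.array(c["R"]),np.array(c["t"]); d=R.T@np.array([(uv[0]-c["cx"])/c["fx"],(uv[1]-c["cy"])/c["fy"],1.])
    return -R.T@t,d/np.linalg.norm(d)
def plane(c,uv,z):
    o,d=ray(c,uv); return o+d*(z-o[2])/d[2]
def tri(*cu):
    A=np.zeros((3,3));b=np.zeros(3);L=[ray(c,u) for c,u in cu]
    for o,d in L: P=np.eye(3)-np.outer(d,d);A+=P;b+=P@o
    X=np.linalg.solve(A,b); return X,[float(np.linalg.norm((np.eye(3)-np.outer(d,d))@(X-o))) for o,d in L]
def proj(c,X):
    p=np.array(c["R"])@X+c["t"]; return p[0]/p[2]*c["fx"]+c["cx"],p[1]/p[2]*c["fy"]+c["cy"]
def Rt(s): 
    from scipy.spatial.transform import Rotation as Ro
    q=s["tcp_rot"]; return Ro.from_quat([q[1],q[2],q[3],q[0]]).as_matrix()
def wrist():
    s=robot.state(); c=dict(robot.camera("wrist")); R=Rt(s);T=np.array(c.pop("tool_from_camera"))
    Rw=R@T[:3,:3]; o=R@T[:3,3]+np.array(s["ee_pos"]); c["R"]=Rw.T; c["t"]=-Rw.T@o; return c
def save(c,n):
    cv2.imwrite(f"pics/{n}.png",c["image"][:,:,::-1]); np.savez(f"pics/{n}.npz",**c)
E
python3 - <<'E'
from h import *
t,s=load("pics/top0.npz"),load("pics/side0.npz")
for n,uv,z in(("stand",(170,226),.1),("case",(226,206),.035),("tray",(284,196),.02),("pan",(351,214),.02),("mug",(252,243),.08),("tin",(340,162),.076),("chis",(290,148),.01)):
    print(n,plane(t,uv,z).round(3))
for n,uv,z in(("case",(224,200),.035),("tray",(265,242),.02),("pan",(287,312),.02)): print(n,plane(s,uv,z).round(3))
up=lambda i,x,y,w,h,f:cv2.resize(i[y:y+h,x:x+w,::-1],None,fx=f,fy=f,interpolation=cv2.INTER_CUBIC)
a=up(s["image"],150,110,100,110,4); b=up(t["image"],140,175,110,80,4)
o=np.zeros((440,840,3),np.uint8);o[:440,:400]=a;o[:320,400:840]=b
cv2.imwrite("pics/crop1.png",o[:,:800])
w=wrist();save(w,"w0");print(w["fx"],w["cx"],w["cy"],np.round(w["R"],3).tolist(), (-w["R"].T@w["t"]).round(3))
E
```

```text
stand [0.457 0.366 0.1  ]
case [0.526 0.197 0.035]
tray [0.559 0.002 0.02 ]
pan [ 0.494 -0.219  0.02 ]
mug [0.402 0.112 0.08 ]
tin [ 0.66  -0.18   0.076]
chis [ 0.729 -0.024  0.01 ]
case [0.521 0.18  0.035]
tray [ 0.555 -0.01   0.02 ]
pan [ 0.495 -0.228  0.02 ]
300.0336011423954 255.53432283245883 196.84048683488786 [[0.331, 0.944, -0.001], [0.91, -0.319, 0.266], [0.251, -0.089, -0.964]] [0.118 0.541 0.374]
```

View pics/crop1.png

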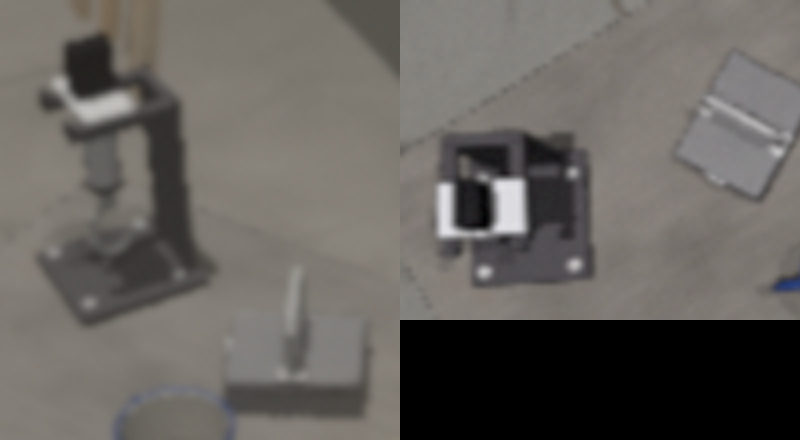

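The zoom shows the stand open towards the robot (-x) with the white flange on its prongs. The case's bail is yawed about 30°, and nothing is near either of them. I'll move to view them with the wrist camera.

```bash
python3 nudge.py '[[-0.025,-0.015,-0.021,0,0,0,0.085],[-0.025,-0.015,-0.021,0,0,0,0.085],[-0.025,-0.015,-0.021,0,0,0,0.085],[-0.025,-0.015,-0.021,0,0,0,0.085],[-0.025,-0.015,-0.021,0,0,0,0.085],[-0.025,-0.015,-0.021,0,0,0,0.085],[-0.025,-0.015,-0.021,0,0,0,0.085],[-0.025,-0.015,-0.021,0,0,0,0.085]]'
python3 nudge.py '[[0,0,0,0,0,-0.11,0.085],[0,0,0,0,0,-0.11,0.085],[0,0,0,0,0,-0.11,0.085],[0,0,0,0,0,0,0.085],[0,0,0,0,0,0,0.085],[0,0,0,0,0,0,0.085]]'
python3 -c "
from h import *
save(wrist(),'w1')"
python3 nudge.py '[[-0.02,-0.025,0,0,0,0,0.085],[-0.02,-0.025,0,0,0,0,0.085],[-0.02,-0.025,0,0,0,0,0.085],[-0.02,-0.025,0,0,0,0,0.085],[-0.02,-0.025,0,0,0,0,0.085],[0,0,0,0,0,0,0.085],[0,0,0,0,0,0,0.085],[0,0,0,0,0,0,0.085]]'
python3 -c "
from h import *
save(wrist(),'w2')
a=load('pics/w1.npz')['image'];b=load('pics/w2.npz')['image']
cv2.imwrite('pics/v12.png',np.vstack([cv2.resize(i[100:,:,::-1],(540,300)) for i in (a,b)]))"
```

```text
clock: 0.82
ee_pos: [0.3316, 0.3381, 0.4002]
tcp_rot: [-0.0, 0.168, 0.986, -0.0]
ft_force: [0.1, 0.4, -0.5]
opening: 0.0846
grasp_force: 0.0
clock: 1.32
ee_pos: [0.331, 0.3395, 0.3991]
tcp_rot: [-0.0, 0.005, 1.0, -0.0]
ft_force: [0.0, 0.6, -0.5]
opening: 0.0849
grasp_force: 0.0
clock: 2.03
ee_pos: [0.4299, 0.214, 0.3992]
tcp_rot: [-0.0, 0.005, 1.0, 0.0]
ft_force: [-0.5, 0.5, 0.8]
opening: 0.0851
grasp_force: 0.0
```

View pics/v12.png

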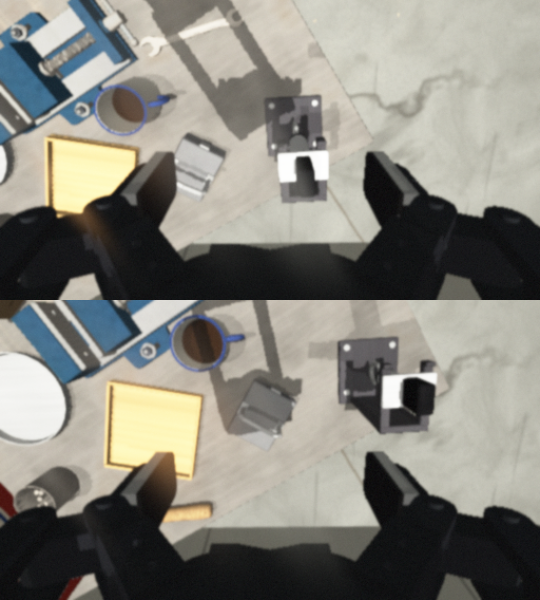

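Both wrist views show the flange (w1 at about (287,256), w2 at about (388,187)), the case with its bail, the tray and the mug. I'll take corners by mask and make a zoom.

```bash
cat > m.py <<'E'
from h import *
a,b,t,s=[load(f"pics/{n}.npz") for n in("w1","w2","top0","side0")]
def white(c,x,y,w,h):
    g=cv2.resize(c["image"][y:y+h,x:x+w].min(2),None,fx=4,fy=4,interpolation=cv2.INTER_CUBIC)
    _,m=cv2.threshold(g,0,255,cv2.THRESH_OTSU) if False else cv2.threshold(g,int(0.72*np.percentile(g,99)),255,0)
    k=max(cv2.findContours(m,0,2)[0],key=cv2.contourArea); h_=cv2.convexHull(k)
    q=cv2.approxPolyDP(h_,12,True)[:,0]
    return (q+.5)/4-.5+[x,y]
if __name__=="__main__":
    for n,c,bx in(("w1",a,(255,235,65,45)),("w2",b,(350,160,80,60)),("top",t,(145,210,35,35)),("side",s,(155,120,45,35))): print(n,white(c,*bx).round(1).tolist())
    up=lambda c,x,y,w,h:cv2.resize(c["image"][y:y+h,x:x+w,::-1],(400,300),interpolation=cv2.INTER_CUBIC)
    o=np.vstack([np.hstack([up(a,240,186,120,90),up(a,140,206,100,75)]),np.hstack([up(b,310,126,120,90),up(b,200,166,100,75)])])
    cv2.imwrite("pics/crop2.png",o)
E
python3 m.py
```

```text
w1 [[319.4, 241.4], [319.4, 279.4], [264.1, 271.6], [264.1, 244.9]]
w2 [[414.6, 169.1], [414.4, 179.9], [377.4, 201.1], [362.4, 200.9], [363.6, 171.9]]
top [[169.6, 219.6], [170.6, 231.9], [163.4, 232.6], [163.1, 220.1]]
side [[162.4, 130.4], [182.9, 136.1], [170.4, 139.9]]
```

View pics/crop2.png

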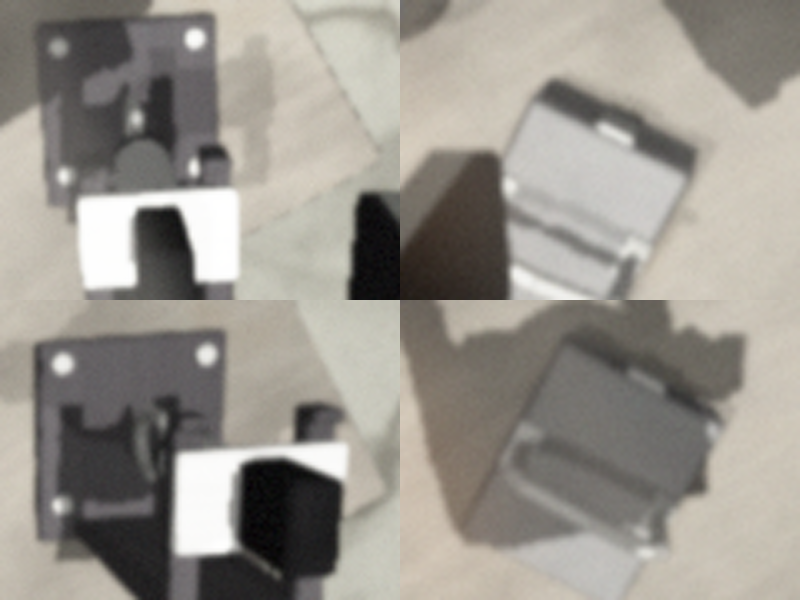

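The flange corners are picked up cleanly in both views. The bail in w2 runs from about (227,210) to (264,228). I'll triangulate the flange, get a first estimate of the case, and then take a better case view.

```bash
python3 - <<'E'
from m import *
for n,p,q in(("-x-y",(263.4,245.1),(362.5,171.6)),("-x+y",(311.4,242.7),(414.4,168.9)),("+x-y",(265.2,272.7),(363.1,202.8))):
    X,e=tri((a,p),(b,q)); print(n,X.round(4),np.round(e,4), plane(a,p,.173).round(4),plane(b,q,.173).round(4))
q=lambda u,v:(310+u/3.333,126+(v-300)/3.333); p=lambda u,v:(240+u/3.333,186+v/3.333)
for n,i,j in(("bolt1",(58,47),(62,363)),("bolt2",(195,38),(207,354)),("bolt3",(65,176),(62,506))):
    X,e=tri((a,p(*i)),(b,q(*j))); print(n,X.round(4),np.round(e,4))
r=lambda u,v:(200+(u-400)/4,166+(v-300)/4)
for z in(.035,.085): print(z,[plane(b,r(*u),z).round(3).tolist() for u in((510,475),(655,550),(525,435),(660,500))])
print([plane(t,(140+(u-400)/4,175+v/4),.085).round(3).tolist() for u,v in((705,98),(784,146))])
print("camb",(-b["R"].T@b["t"]).round(3))
E
python3 nudge.py '[[0,0.03,0,0,0,0,0.085],[-0.02,0.02,0,0,0,0,0.085],[-0.01,0,0,0,0,0,0.085],[0,0,0,0,0,0,0.085],[0,0,0,0,0,0,0.085],[0,0,0,0,0,0,0.085]]'
python3 -c "
from h import *
save(wrist(),'w3')"
python3 nudge.py '[[0.03,0,0,0,0,0,0.085],[0.03,0,0,0,0,0,0.085],[0.03,0,0,0,0,0,0.085],[0.02,0,0,0,0,0,0.085],[0.02,0,0,0,0,0,0.085],[0,0,0,0,0,0,0.085],[0,0,0,0,0,0,0.085],[0,0,0,0,0,0,0.085]]'
python3 -c "
from h import *
save(wrist(),'w4')
a=load('pics/w3.npz');b=load('pics/w4.npz')
cv2.imwrite('pics/v34.png',np.hstack([cv2.resize(c['image'][int(v)-75:int(v)+75,int(u)-50:int(u)+50,::-1],(400,600),interpolation=cv2.INTER_CUBIC) for c in (a,b) for u,v in [proj(c,np.array([.522,.187,.06]))]]))
print([proj(c,np.array([.522,.187,.06])) for c in (a,b)])"
```

```text
-x-y [0.4333 0.3492 0.1705] [0.0002 0.0002] [0.4323 0.3493 0.173 ] [0.4326 0.3482 0.173 ]
-x+y [0.4302 0.4136 0.1713] [0.0001 0.0001] [0.4295 0.4134 0.173 ] [0.4298 0.4126 0.173 ]
+x-y [0.4727 0.3517 0.1747] [0.0002 0.0002] [0.4735 0.3517 0.173 ] [0.4733 0.3524 0.173 ]
bolt1 [0.4153 0.3424 0.0143] [0.0001 0.0001]
bolt2 [0.4111 0.4177 0.0143] [0.0001 0.0001]
bolt3 [0.4915 0.346  0.016 ] [0.0003 0.0003]
0.035 [[0.526, 0.164, 0.035], [0.562, 0.228, 0.035], [0.507, 0.171, 0.035], [0.538, 0.231, 0.035]]
0.085 [[0.509, 0.169, 0.085], [0.542, 0.227, 0.085], [0.493, 0.176, 0.085], [0.521, 0.229, 0.085]]
[[0.541, 0.224, 0.085], [0.501, 0.161, 0.085]]
camb [0.362 0.215 0.543]
clock: 2.58
ee_pos: [0.4597, 0.2634, 0.3994]
tcp_rot: [-0.0, 0.004, 1.0, -0.0]
ft_force: [0.7, 0.8, -0.1]
opening: 0.0852
grasp_force: 0.0
clock: 3.3
ee_pos: [0.3308, 0.2642, 0.3997]
tcp_rot: [0.001, 0.004, 1.0, 0.0]
ft_force: [-0.0, -0.3, 0.2]
opening: 0.0851
grasp_force: 0.0
[(np.float64(209.65449181694515), np.float64(195.2721532462932)), (np.float64(212.67409602918775), np.float64(264.63553336576416))]
```

View pics/v34.png

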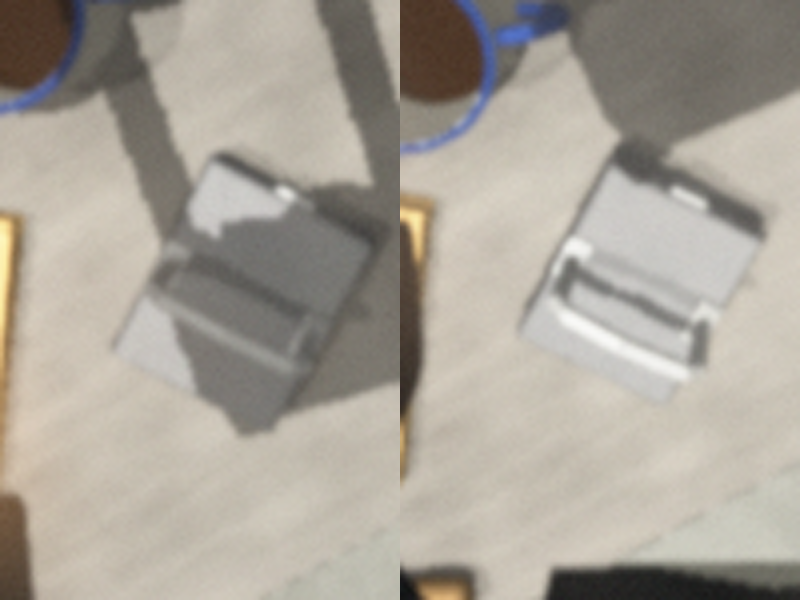

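The bail is clear in both: its top bar runs (155,295)–(298,368) in the left crop and (558,315)–(690,375) in the right. I can see the lid corners too.

```bash
python3 - <<'E'
from h import *
a,b=load("pics/w3.npz"),load("pics/w4.npz")
A=lambda u,v:(159+u/4-.4,120+v/4-.4); B=lambda u,v:(162+(u-400)/4-.4,189+v/4-.4)
P={}
for n,i,j in(("barR",(155,295),(558,315)),("barL",(298,368),(690,375)),("footR",(172,250),(573,245)),("footL",(315,318),(708,310)),("lid_near",(212,165),(612,172)),("lidL",(372,243),(763,238)),("lidR",(116,347),(520,330)),("lidfar",(262,432),(667,402))):
    X,e=tri((a,A(*i)),(b,B(*j))); P[n]=X; z=.035 if n[0]!='b' else .085
    print(n,X.round(4),np.round(e,4),plane(a,A(*i),z).round(4),plane(b,B(*j),z).round(4))
print(proj(a,P["barR"]))
m=(P["barR"]+P["barL"])/2; d=P["barL"]-P["barR"]; print("bar mid",m, np.degrees(np.arctan2(d[1],d[0])),np.linalg.norm(d))
L=np.mean([P[k] for k in("lid_near","lidL","lidR","lidfar")],0); print(L,np.mean([plane(a,A(*i),.035) for i in((212,165),(372,243),(116,347),(262,432))],0),np.mean([plane(b,B(*i),.035) for i in((612,172),(763,238),(520,330),(667,402))],0))
# tray and pan in top/side
for n,lo,hi in(("tray",(8,70,120),(28,255,255)),):
  for f in("top0","side0"):
    c=load(f"pics/{f}.npz"); h=cv2.cvtColor(c["image"],cv2.COLOR_RGB2HSV); m_=cv2.inRange(h,lo,hi)
    for k in sorted(cv2.findContours(m_,0,2)[0],key=cv2.contourArea)[-3:]:
        r=cv2.minAreaRect(k); print(f,np.round(r[0],1),np.round(r[1],1),round(r[2],1),plane(c,r[0],.02).round(4))
for f,u in(("top0",(351,214)),("side0",(287,312))):
    c=load(f"pics/{f}.npz"); x,y=u; g=cv2.GaussianBlur(c["image"].min(2),(3,3),0); roi=g[y-45:y+45,x-45:x+45]
    m_=((roi>int(.85*np.median(roi[35:55,35:55])))*255).astype(np.uint8)
    k=max(cv2.findContours(m_,0,2)[0],key=cv2.contourArea); e=cv2.fitEllipse(cv2.convexHull(k)); uv=np.array(e[0])+[x-45,y-45]; print("pan",f,uv.round(1),np.round(e[1],1),plane(c,uv,.015).round(4))
E
```

```text
barR [0.5106 0.1725 0.0902] [0.0003 0.0003] [0.512  0.1717 0.085 ] [0.5135 0.1712 0.085 ]
barL [0.5427 0.2268 0.0849] [0.0005 0.0005] [0.5427 0.2273 0.085 ] [0.5426 0.2263 0.085 ]
footR [0.505  0.1701 0.0351] [0.0001 0.0001] [0.505  0.1702 0.035 ] [0.5051 0.1699 0.035 ]
footL [0.533  0.2322 0.0459] [0.0001 0.0001] [0.5361 0.2314 0.035 ] [0.5389 0.2315 0.035 ]
lid_near [0.4677 0.1899 0.0383] [0.0002 0.0002] [0.4682 0.1892 0.035 ] [0.469  0.1895 0.035 ]
lidL [0.5027 0.2573 0.0339] [0.0005 0.0005] [0.5025 0.2568 0.035 ] [0.5022 0.2577 0.035 ]
lidR [0.5491 0.1426 0.0341] [0.0002 0.0002] [0.5488 0.143  0.035 ] [0.5486 0.1426 0.035 ]
lidfar [0.5912 0.2079 0.03  ] [0.0022 0.0022] [0.5894 0.2062 0.035 ] [0.5877 0.2107 0.035 ]
(np.float64(197.17745481403873), np.float64(193.3580829129718))
bar mid [0.52666176 0.19966065 0.08754076] 59.43204640896928 0.06329490256555476
[0.52767324 0.19940532 0.03410339] [0.52722954 0.19881069 0.035     ] [0.5269068  0.20013897 0.035     ]
top0 [402.3 233.2] [37.8 22. ] 66.5 [ 0.4281 -0.385   0.02  ]
top0 [361.2 274.2] [36.9 21.4] 42.5 [ 0.2981 -0.2406  0.02  ]
top0 [283.9 196.5] [48.3 47.5] 9.2 [0.557  0.0029 0.02  ]
side0 [208.6 340.8] [31.8 51.6] 21.8 [ 0.3051 -0.2132  0.02  ]
side0 [293.5 366.5] [35.3 53.2] 43.3 [ 0.4388 -0.3488  0.02  ]
side0 [265.3 241.4] [47.3 65.3] 77.7 [ 0.5565 -0.0088  0.02  ]
pan top0 [349.8 213.9] [43.9 45.4] [ 0.4955 -0.2168  0.015 ]
pan side0 [286.4 314.5] [56.1 66. ] [ 0.492  -0.2304  0.015 ]
```

```bash
cat > go.py <<'E'
import sys
from h import *
# go.py x y z yaw_deg(scale yaw): print tool-frame delta (after turning) and tool-z turn
s=robot.state();R=Rt(s);tg=np.array([float(v) for v in sys.argv[1:4]])
yaw=np.degrees(np.arctan2(-R[1,0],-R[0,0]));dy=float(sys.argv[4])-yaw
print("yaw",yaw.round(2),"tilt",R[:,2].round(4),"turn tool z",np.radians(-dy).round(4),"delta now",(R.T@(tg-s["ee_pos"])).round(4),end=" ")
from scipy.spatial.transform import Rotation as Ro
R2=Ro.from_euler("z",dy,degrees=True).as_matrix()@R
print("after turn",(R2.T@(tg-s["ee_pos"])).round(4))
E
python3 nudge.py '[[0,0,0,0,0,-0.06,0.085],[-0.021,0.0186,0.0165,0,0,0,0.085],[-0.021,0.0186,0.0165,0,0,0,0.085],[-0.021,0.0186,0.0165,0,0,0,0.085],[-0.021,0.0186,0.0165,0,0,0,0.085],[-0.021,0.0186,0.0165,0,0,0,0.085],[-0.021,0.0186,0.0165,0,0,0,0.085],[0,0,0,0,0,0,0.085]]'
python3 nudge.py '[[0,0,0,0,0,0,0.085],[0,0,0,0,0,0,0.085]]'
python3 go.py .4515 .3825 .183 3
```

```text
clock: 4.02
ee_pos: [0.4531, 0.3838, 0.2935]
tcp_rot: [-0.003, -0.026, 1.0, -0.002]
ft_force: [-0.9, -1.1, -0.6]
opening: 0.0851
grasp_force: 0.0
clock: 4.18
ee_pos: [0.4509, 0.382, 0.2999]
tcp_rot: [-0.001, -0.026, 1.0, -0.0]
ft_force: [-0.4, -0.2, 0.2]
opening: 0.0848
grasp_force: 0.0
yaw 2.96 tilt [-0.0012 -0.001  -1.    ] turn tool z -0.0007 delta now [-0.0008  0.0006  0.1169] after turn [-0.0008  0.0006  0.1169]
```

```bash

python3 nudge.py '[[0,0.0005,0.0234,0,0,0,0.085],[0,0,0.0234,0,0,0,0.085],[0,0,0.0234,0,0,0,0.085],[0,0,0.0234,0,0,0,0.085],[0,0,0.0234,0,0,0,0.085],[0,0,0,0,0,0,0.085],[0,0,0,0,0,0,0.04],[0,0,0,0,0,0,0.04]]' 60
python3 nudge.py '[[0,0,0,0,0,0,0],[0,0,0,0,0,0,0],[0,0,0,0,0,0,0],[0,0,0,0,0,0,0],[0,0,0,0,0,0,0],[0,0,0,0,0,0,0],[0,0,0,0,0,0,0],[0,0,0,0,0,0,0]]' 60
python3 go.py .4515 .3825 .183 3
```

```text
clock: 4.85
ee_pos: [0.4515, 0.3832, 0.1859]
tcp_rot: [0.002, -0.026, 1.0, 0.001]
ft_force: [-0.4, 0.7, -0.0]
opening: 0.0632
grasp_force: 0.0
clock: 5.52
ee_pos: [0.4512, 0.3832, 0.1847]
tcp_rot: [0.001, -0.026, 1.0, 0.0]
ft_force: [-0.7, -0.6, 7.2]
opening: 0.0191
grasp_force: 59.9
yaw 3.0 tilt [ 2.2e-03  9.0e-04 -1.0e+00] turn tool z -0.0001 delta now [-0.0002 -0.0008  0.0017] after turn [-0.0002 -0.0008  0.0017]
```

```bash

python3 nudge.py '[[0,0,-0.008,0,0,0,0],[0,0,-0.012,0,0,0,0],[0.01,0,-0.004,0,0,0,0],[0.022,0,0,0,0,0,0],[0.022,0,0,0,0,0,0],[0.022,0,0,0,0,0,0],[0.022,0,0,0,0,0,0],[0.022,0,0,0,0,0,0]]'
python3 nudge.py '[[0,0,-0.03,0,0,0,0],[0,0,-0.03,0,0,0,0],[0,0,-0.03,0,0,0.096,0],[0,0,0,0,0,0.12,0],[0,0,0,0,0,0.12,0],[0,0,0,0,0,0.12,0],[0,0,0,0,0,0.12,0],[0,0,0,0,0,0,0]]'
python3 go.py .475 .2295 .28 -30
```

```text
clock: 6.18
ee_pos: [0.3287, 0.3763, 0.2071]
tcp_rot: [-0.0, -0.026, 1.0, -0.0]
ft_force: [0.1, -0.8, -1.4]
opening: 0.0194
grasp_force: 58.7
clock: 6.85
ee_pos: [0.3298, 0.3765, 0.2972]
tcp_rot: [-0.0, 0.261, 0.965, -0.0]
ft_force: [-0.4, 0.2, -2.0]
opening: 0.0188
grasp_force: 59.0
yaw -30.23 tilt [-7.e-04 -2.e-04 -1.e+00] turn tool z -0.0041 delta now [-0.1995 -0.0539  0.0171] after turn [-0.1993 -0.0547  0.0171]
```

```bash

python3 nudge.py '[[-0.025,-0.007,0,0,0,0,0],[-0.025,-0.007,0,0,0,0,0],[-0.025,-0.007,0,0,0,0,0],[-0.025,-0.007,0,0,0,0,0],[-0.025,-0.007,0.003,0,0,0,0],[-0.025,-0.007,0.003,0,0,0,0],[-0.025,-0.0065,0.003,0,0,0,0],[-0.024,-0.006,0.003,0,0,0,0]]'
python3 nudge.py '[[0,0,0,0,0,0,0],[0,0,0.01,0,0,0,0],[0,0,0.02,0,0,0,0],[0,0,0.02,0,0,0,0],[0,0,0.0165,0,0,0,0],[0,0,0,0,0,0,0],[0,0,0,0,0,0,0]]'
python3 go.py .475 .2295 .2127 -30; python3 go.py .527 .1995 .2127 -30
python3 -c "
from h import *
save(wrist(),'w5');c=dict(robot.camera('side'));save(c,'s5');t=dict(robot.camera('top'));save(t,'t5')
o=np.zeros((560,760,3),np.uint8)
o[:,:400]=cv2.resize(c['image'][110:222,160:240,::-1],(400,560),interpolation=cv2.INTER_CUBIC)
o[:280,400:760]=cv2.resize(t['image'][166:236,180:270,::-1],(360,280),interpolation=cv2.INTER_CUBIC)
o[280:550,400:760]=cv2.resize(c['image'][:,:,::-1],(360,270))
cv2.imwrite('pics/v5.png',o)"
```

```text
clock: 7.52
ee_pos: [0.476, 0.229, 0.285]
tcp_rot: [-0.0, 0.257, 0.966, -0.0]
ft_force: [0.6, 0.0, -1.4]
opening: 0.0194
grasp_force: 59.0
clock: 8.1
ee_pos: [0.4741, 0.2306, 0.2179]
tcp_rot: [-0.001, 0.258, 0.966, -0.001]
ft_force: [-0.6, 0.6, -1.3]
opening: 0.0195
grasp_force: 58.9
yaw -29.86 tilt [-3.e-03 -3.e-04 -1.e+00] turn tool z 0.0024 delta now [-0.0013 -0.0005  0.0052] after turn [-0.0013 -0.0005  0.0052]
yaw -29.86 tilt [-3.e-03 -3.e-04 -1.e+00] turn tool z 0.0024 delta now [-0.0613 -0.0006  0.005 ] after turn [-0.0614 -0.0005  0.005 ]
```

View pics/v5.png

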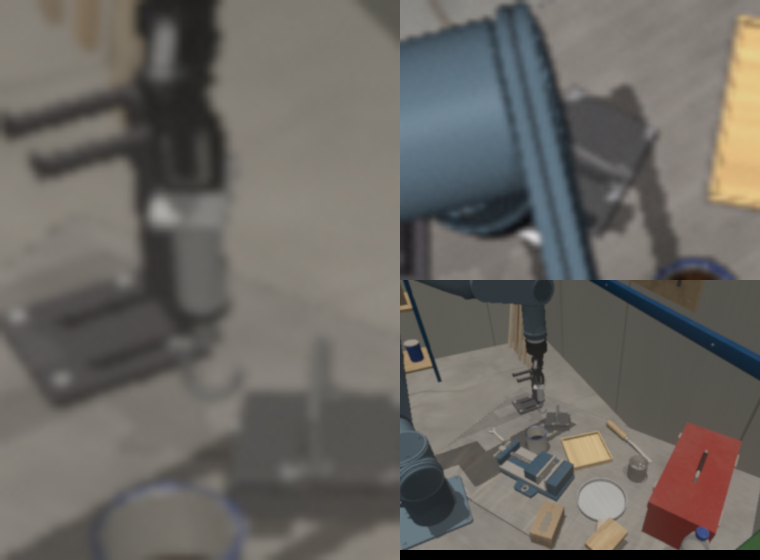

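The side crop shows the hook tip at about (240,370), just short of the bail whose top is at about (320,342). I'll check this numerically against the side image.

```bash
python3 - <<'E'
from h import *
c=load("pics/s5.npz"); f=lambda X:np.round([(proj(c,np.array(X))[0]-160)*5,(proj(c,np.array(X))[1]-110)*5],0)
s=robot.state();R=Rt(s);p=np.array(s["ee_pos"]);sx=-R[:,0]; o=p+R[:,2]*.0197
print("tip",f(o+sx*.017-[0,0,.117]),"hook low",f(o-[0,0,.143]),"tube end",f(o-[0,0,.075]), "flange near corners",f(o+[0,0,.008]))
print("bail top",f([.527,.1995,.089]),"foot R",f([.527-.5*.034,.1995-.866*.034,.035]),"footL",f([.527+.5*.034,.1995+.866*.034,.035]))
E
```

```text
tip [240. 360.] hook low [214. 393.] tube end [206. 301.] flange near corners [195. 179.]
bail top [313. 356.] foot R [310. 465.] footL [322. 391.]
```

```bash

python3 nudge.py '[[0,0,0.0045,0,0,0,0],[-0.008,0,0,0,0,0,0],[-0.012,0,0,0,0,0,0],[-0.012,0,0,0,0,0,0],[-0.012,0,0,0,0,0,0],[-0.01,0,0,0,0,0,0],[-0.0075,0,0,0,0,0,0],[0,0,0,0,0,0,0]]'
python3 nudge.py '[[0,0,0,0,0,0,0],[0,0,0,0,0,0,0]]'
python3 go.py .527 .1995 .2127 -30
python3 -c "
from h import *
c=dict(robot.camera('side'));save(c,'s6')
cv2.imwrite('pics/v6.png',cv2.resize(c['image'][120:220,170:270,::-1],(600,600),interpolation=cv2.INTER_CUBIC))"
```

```text
clock: 8.92
ee_pos: [0.5309, 0.1979, 0.214]
tcp_rot: [0.0, 0.26, 0.966, -0.0]
ft_force: [0.7, -1.0, -0.9]
opening: 0.0191
grasp_force: 59.0
clock: 9.08
ee_pos: [0.5287, 0.1992, 0.2141]
tcp_rot: [-0.0, 0.259, 0.966, -0.0]
ft_force: [0.3, 0.7, -0.7]
opening: 0.0193
grasp_force: 59.0
yaw -30.02 tilt [-8.e-04  1.e-04 -1.e+00] turn tool z -0.0004 delta now [ 0.0016 -0.0006  0.0014] after turn [ 0.0016 -0.0006  0.0014]
```

View pics/v6.png

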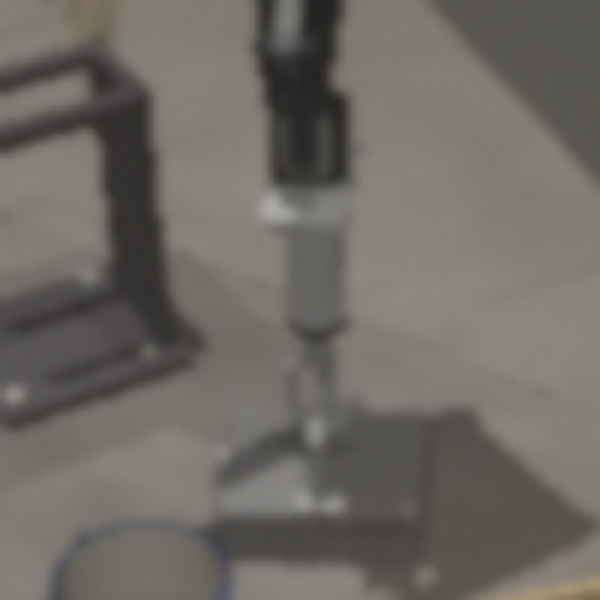

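The hook is around the bail bar and nothing is touching. Now lifting, slowly.

```bash

python3 nudge.py '[[0.001,0,-0.008,0,0,0,0],[0,0,-0.008,0,0,0,0],[0,0,-0.005,0,0,0,0],[0,0,-0.004,0,0,0,0],[0,0,-0.004,0,0,0,0],[0,0,-0.004,0,0,0,0],[0,0,-0.004,0,0,0,0],[0,0,-0.004,0,0,0,0]]'
python3 nudge.py '[[0,0,-0.004,0,0,0,0],[0,0,-0.004,0,0,0,0],[0,0,-0.004,0,0,0,0],[0,0,-0.004,0,0,0,0],[0,0,-0.004,0,0,0,0],[0,0,-0.004,0,0,0,0],[0,0,-0.004,0,0,0,0],[0,0,-0.004,0,0,0,0]]'
python3 nudge.py '[[0,0,-0.004,0,0,0,0],[0,0,-0.004,0,0,0,0],[0,0,-0.004,0,0,0,0],[0,0,-0.004,0,0,0,0],[0,0,-0.004,0,0,0,0],[0,0,-0.004,0,0,0,0],[0,0,-0.004,0,0,0,0],[0,0,-0.004,0,0,0,0]]'
python3 nudge.py '[[0,0,0,0,0,0,0],[0,0,0,0,0,0,0],[0,0,0,0,0,0,0],[0,0,0,0,0,0,0],[0,0,0,0,0,0,0],[0,0,0,0,0,0,0],[0,0,0,0,0,0,0],[0,0,0,0,0,0,0]]'
python3 nudge.py '[[0,0,0,0,0,0,0],[0,0,0,0,0,0,0],[0,0,0,0,0,0,0],[0,0,0,0,0,0,0],[0,0,0,0,0,0,0],[0,0,0,0,0,0,0],[0,0,0,0,0,0,0],[0,0,0,0,0,0,0]]'
python3 -c "
from h import *
c=dict(robot.camera('side'));save(c,'s7')
cv2.imwrite('pics/v7.png',cv2.resize(c['image'][100:220,170:270,::-1],(500,600),interpolation=cv2.INTER_CUBIC))"
```

```text
clock: 9.8
ee_pos: [0.5282, 0.1998, 0.2554]
tcp_rot: [-0.0, 0.259, 0.966, 0.0]
ft_force: [2.0, 0.5, -5.3]
opening: 0.0192
grasp_force: 58.6
clock: 10.47
ee_pos: [0.5281, 0.1997, 0.2876]
tcp_rot: [-0.0, 0.259, 0.966, -0.0]
ft_force: [0.1, -0.5, -7.2]
opening: 0.019
grasp_force: 58.7
clock: 11.13
ee_pos: [0.5282, 0.1997, 0.3197]
tcp_rot: [-0.0, 0.259, 0.966, -0.0]
ft_force: [-0.9, -0.7, -7.8]
opening: 0.0191
grasp_force: 58.7
clock: 11.8
ee_pos: [0.5282, 0.1997, 0.3192]
tcp_rot: [-0.0, 0.259, 0.966, -0.0]
ft_force: [-1.6, -0.3, -7.6]
opening: 0.0191
grasp_force: 58.8
clock: 12.47
ee_pos: [0.5282, 0.1997, 0.3193]
tcp_rot: [0.0, 0.259, 0.966, 0.0]
ft_force: [0.2, 0.1, -7.1]
opening: 0.0189
grasp_force: 58.8
```

View pics/v7.png

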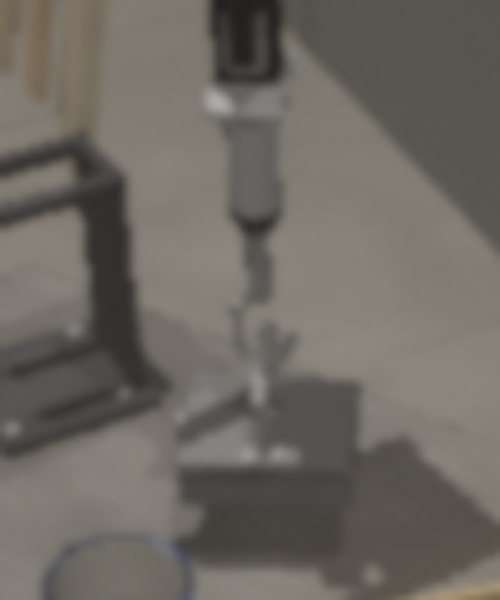

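The case hangs clear of the table, with a load near 5.9 N. I'll average force readings and images to settle the reading and locate the collar.

```bash
python3 - <<'E'
from h import *
F=[];S=[];W=[]
for i in range(30):
    c=robot.camera("side" if i%2 else "wrist"); (S if i%2 else W).append(c["image"].astype(float)); F.append(robot.state()["ft_force"])
F=np.array(F);print(F.mean(0),F.std(0),F[:10].mean(0),F[20:].mean(0))
s=np.mean(S,0); np.save("pics/s8.npy",s)
c=load("pics/s7.npz");st=robot.state();R=Rt(st);o=np.array(st["ee_pos"])+R[:,2]*.0197;print(st["clock"])
for z in(0,-.075,-.143-.03,-.143-.035,-.136-.03+.0): print(z,np.round(proj(c,o+[0,0,z]),1))
s=np.clip(s*1.5,0,255).astype(np.uint8)
u=lambda i,x,y,w,h,W,H:cv2.resize(i[y:y+h,x:x+w,::-1],(W,H),interpolation=cv2.INTER_CUBIC)
z6=np.clip(load("pics/s6.npz")["image"]*1.5,0,255).astype(np.uint8)
cv2.imwrite("pics/v8.png",np.hstack([u(z6,205,150,40,60,400,600),u(s,202,110,40,60,400,600)]))
E
```

```text
[-0.09980417 -0.01882743 -7.571371  ] [0.39899979 0.50184538 0.51580765] [ 3.84310656e-02  5.98761628e-03 -7.58968098e+00] [-0.17489258 -0.11250124 -7.56382979]
14.0167
0 [219.8 117.4]
-0.075 [220.9 141.8]
-0.173 [222.4 170.8]
-0.178 [222.4 172.2]
-0.166 [222.3 168.8]
```

View pics/v8.png

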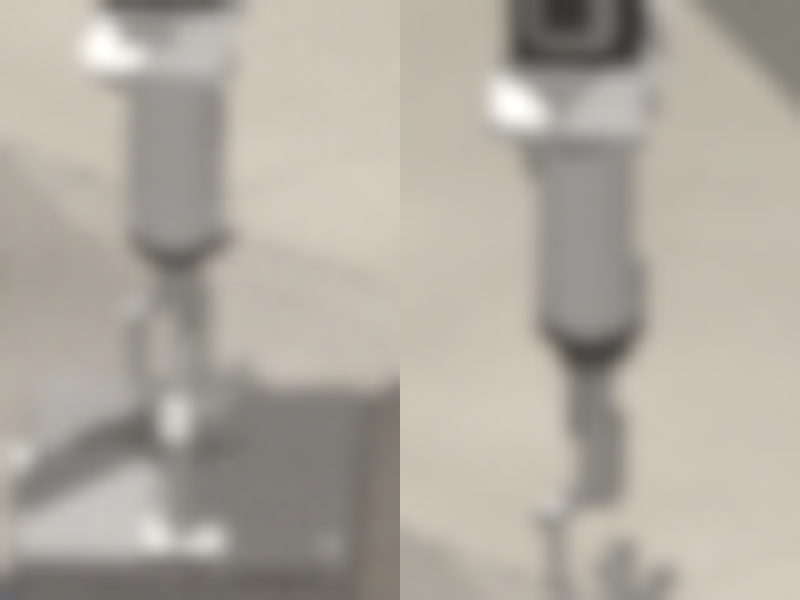

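```bash
python3 - <<'E'
from h import *
s8=np.load("pics/s8.npy").mean(2); c6=load("pics/s6.npz"); s6=c6["image"].mean(2); s0=load("pics/side0.npz")["image"].mean(2)
# case lift: track patches of lid/front edge with feature flow
st=robot.state();R=Rt(st);o=np.array(st["ee_pos"])+R[:,2]*.0197
print("rod profile s8 rows128-165 cols 219-224"); 
for r in range(138,164): print(r,s8[r,214:228].round(0).astype(int).tolist())
print("s6")
for r in range(170,186): print(r,s6[r,214:232].round(0).astype(int).tolist())
h8=cv2.resize(np.clip(np.load("pics/s8.npy")*1.4,0,255).astype(np.uint8)[165:213,196:251,::-1],None,fx=7,fy=7,interpolation=cv2.INTER_CUBIC)
h6=cv2.resize(np.clip(c6["image"]*1.4,0,255).astype(np.uint8)[175:223,196:251,::-1],None,fx=7,fy=7,interpolation=cv2.INTER_CUBIC)
cv2.imwrite("pics/v9.png",np.hstack([h6,h8]))
for n,z in(("table",0),("ext33",.0496),("ext44",.0386),("ext28",.0546)):
  print(n,[np.round(proj(c6,np.array([.528+a*.866+b*.5,.1997-a*.5+b*.866,z+h])),1).tolist() for a,b,h in((-.05,-.04,.035),(.05,-.04,.035),(-.05,-.04,0),(.05,-.04,0))])
E
```

```text
rod profile s8 rows128-165 cols 219-224
138 [122, 112, 100, 97, 99, 100, 100, 99, 98, 96, 93, 91, 101, 116]
139 [122, 111, 98, 96, 99, 100, 101, 100, 98, 96, 93, 92, 102, 117]
140 [122, 110, 97, 95, 99, 101, 101, 100, 98, 96, 93, 92, 103, 117]
141 [122, 109, 93, 92, 97, 99, 100, 99, 97, 94, 90, 88, 102, 118]
142 [122, 107, 87, 82, 88, 93, 95, 94, 91, 87, 81, 82, 100, 118]
143 [124, 111, 89, 73, 72, 77, 81, 80, 75, 70, 69, 82, 105, 121]
144 [127, 121, 105, 82, 63, 57, 58, 58, 55, 55, 67, 93, 115, 125]
145 [130, 128, 119, 99, 71, 52, 48, 48, 50, 60, 81, 105, 122, 127]
146 [131, 130, 125, 111, 87, 64, 57, 57, 63, 80, 102, 119, 127, 129]
147 [132, 131, 129, 120, 102, 79, 70, 71, 79, 98, 117, 127, 129, 130]
148 [132, 132, 131, 125, 109, 88, 79, 81, 89, 107, 123, 130, 131, 131]
149 [133, 133, 132, 126, 110, 90, 83, 84, 92, 108, 124, 130, 131, 131]
150 [134, 134, 133, 127, 110, 90, 83, 85, 89, 102, 119, 128, 131, 131]
151 [134, 134, 133, 128, 111, 90, 83, 85, 86, 93, 110, 125, 130, 131]
152 [134, 134, 133, 128, 112, 91, 85, 87, 86, 89, 105, 123, 130, 131]
153 [133, 133, 133, 129, 116, 99, 8
[... 1783 characters left out ...]
1, 96, 88, 87, 96, 110, 120, 123, 123, 123, 123]
182 [112, 111, 110, 106, 100, 101, 108, 108, 100, 90, 87, 97, 111, 120, 123, 124, 123, 123]
183 [113, 112, 110, 103, 97, 99, 108, 111, 103, 95, 93, 99, 112, 122, 124, 124, 124, 124]
184 [113, 113, 110, 105, 98, 100, 109, 112, 106, 101, 97, 101, 112, 121, 124, 123, 124, 125]
185 [114, 114, 112, 106, 98, 101, 110, 113, 108, 104, 99, 101, 110, 118, 119, 119, 121, 124]
table [[204.9, 203.7], [239.3, 205.0], [205.7, 212.5], [239.5, 213.8]]
ext33 [[203.8, 190.6], [239.1, 191.9], [204.6, 199.9], [239.3, 201.2]]
ext44 [[204.1, 193.6], [239.2, 194.8], [204.8, 202.8], [239.3, 204.0]]
ext28 [[203.7, 189.2], [239.1, 190.5], [204.5, 198.6], [239.3, 199.9]]
```

View pics/v9.png

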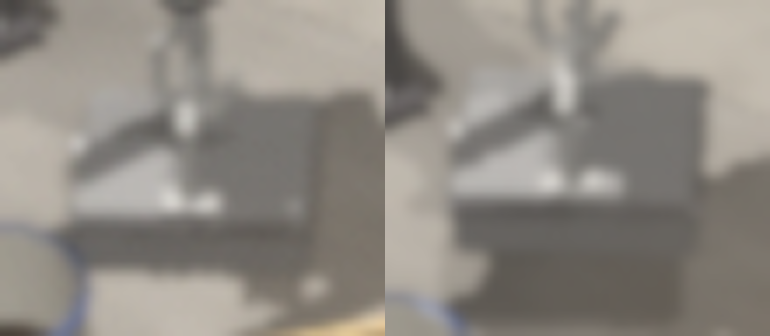

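All three measures agree. Averaged force minus the scale's weight is about 6.0 N (33 mm). The lid-corner shift between the two views gives about 33–34 mm. The dark collar shows below the tube end (rows 144–147). The case is full, so it goes to the round pan. I'll raise it and carry it gently.

```bash

python3 nudge.py '[[0,0,-0.003,0,0,0,0],[0,0,-0.007,0,0,0,0],[0,0,-0.012,0,0,0,0],[0,0,-0.015,0,0,0,0],[0,0,-0.015,0,0,0,0],[0,0,-0.012,0,0,0,0],[0,0,-0.007,0,0,0,0],[0,0,-0.003,0,0,0,0]]'
python3 nudge.py '[[-0.0015,-0.003,0,0,0,0,0],[-0.003,-0.006,0,0,0,0,0],[-0.0045,-0.0095,0,0,0,0,0],[-0.006,-0.0126,0,0,0,0,0],[-0.006,-0.0126,0,0,0,0,0],[-0.006,-0.0126,0,0,0,0,0],[-0.006,-0.0126,0,0,0,0,0],[-0.006,-0.0126,0,0,0,0,0]]'
python3 nudge.py '[[-0.006,-0.0126,0,0,0,0,0],[-0.006,-0.0126,0,0,0,0,0],[-0.006,-0.0126,0,0,0,0,0],[-0.006,-0.0126,0,0,0,0,0],[-0.006,-0.0126,0,0,0,0,0],[-0.006,-0.0126,0,0,0,0,0],[-0.006,-0.0126,0,0,0,0,0],[-0.006,-0.0126,0,0,0,0,0]]'
python3 -c "
from h import *
save(wrist(),'w9')"
python3 nudge.py '[[-0.006,-0.0126,0,0,0,0,0],[-0.006,-0.0126,0,0,0,0,0],[-0.006,-0.0126,0,0,0,0,0],[-0.006,-0.0126,0,0,0,0,0],[-0.006,-0.0126,0,0,0,0,0],[-0.006,-0.0126,0,0,0,0,0],[-0.0045,-0.0095,0,0,0,0,0],[-0.003,-0.006,0,0,0,0,0]]'
python3 nudge.py '[[0,0,0,0,0,0,0],[0,0,0,0,0,0,0],[0,0,0,0,0,0,0],[0,0,0,0,0,0,0]]'
python3 - <<'E'
from h import *
w=wrist();save(w,'w10')
v=load('pics/w9.npz')
for c in(v,w): print(np.round(proj(c,np.array([.4955,-.217,.02])),0),(-c["R"].T@c["t"]).round(3))
cv2.imwrite('pics/v10.png',np.hstack([cv2.resize(c['image'][:,:,::-1],(400,300)) for c in(v,w)]))
E
python3 go.py .4955 -.217 .393 -30
```

```text
clock: 14.68
ee_pos: [0.5287, 0.1998, 0.3953]
tcp_rot: [0.001, 0.259, 0.966, 0.001]
ft_force: [1.1, -0.6, -6.4]
opening: 0.0193
grasp_force: 59.0
clock: 15.35
ee_pos: [0.5206, 0.1078, 0.3924]
tcp_rot: [-0.001, 0.259, 0.966, -0.001]
ft_force: [0.9, -0.0, -7.3]
opening: 0.0191
grasp_force: 59.0
clock: 16.02
ee_pos: [0.5115, -0.0032, 0.3925]
tcp_rot: [-0.001, 0.259, 0.966, -0.0]
ft_force: [0.7, 0.4, -7.2]
opening: 0.0189
grasp_force: 59.0
clock: 16.73
ee_pos: [0.5038, -0.1039, 0.3928]
tcp_rot: [-0.001, 0.26, 0.966, -0.0]
ft_force: [0.2, -1.0, -8.1]
opening: 0.0192
grasp_force: 59.2
clock: 17.07
ee_pos: [0.5045, -0.1014, 0.3933]
tcp_rot: [-0.0, 0.258, 0.966, 0.0]
ft_force: [0.4, 1.2, -8.0]
opening: 0.0193
grasp_force: 59.2
[148. 207.] [0.453 0.031 0.536]
[196. 183.] [ 0.445 -0.068  0.537]
yaw -29.95 tilt [ 1.e-04  8.e-04 -1.e+00] turn tool z 0.001 delta now [-0.0499 -0.1047  0.0003] after turn [-0.05   -0.1046  0.0003]
```

View pics/v10.png

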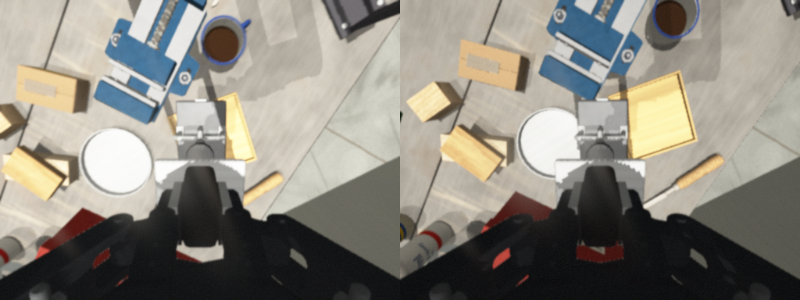

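I have now viewed 12 pictures, which is over the limit of 10, so I'll view no more and check numerically from here. This last one shows the pan at about (148,206) in w9, as predicted, with the case hanging level. I'll fit the pan numerically.

```bash
python3 - <<'E'
from h import *
P=[]
for n,bx in(("w9",(85,150,120,112)),("w10",(140,125,90,115))):
    c=load(f"pics/{n}.npz"); x,y,w,h=bx; hsv=cv2.cvtColor(c["image"],cv2.COLOR_RGB2HSV)[y:y+h,x:x+w]
    m=((hsv[...,2]>205)&(hsv[...,1]<22)).astype(np.uint8)*255
    k=max(cv2.findContours(m,0,cv2.CHAIN_APPROX_NONE)[0],key=cv2.contourArea)[:,0]+[x,y]
    if n=="w10": k=k[k[:,0]<190]
    W=np.array([plane(c,p,.012) for p in k.astype(float)])[:,:2]
    A=np.c_[2*W,np.ones(len(W))]; s=np.linalg.lstsq(A,(W**2).sum(1),rcond=None)[0]; r=np.sqrt(s[2]+s[0]**2+s[1]**2)
    print(n,len(k),"centre",s[:2].round(4),"r",r.round(4)); P.append((c,proj(c,np.array([s[0],s[1],.012]))))
print(tri(*P))
E
```

```text
w9 403 centre [ 0.5071 -0.2254] r 0.0887
w10 328 centre [ 0.4982 -0.2224] r 0.0795
(array([ 0.50109786, -0.21805738,  0.02677499]), [0.004404710495569494, 0.004404710495569449])
```

```bash
python3 - <<'E'
from h import *
for n,bx,q in(("w9",(85,150,120,112),999),("w10",(140,125,90,115),190),("top0",(318,182,66,66),999)):
    c=load(f"pics/{n}.npz"); x,y,w,h=bx; hsv=cv2.cvtColor(c["image"],cv2.COLOR_RGB2HSV)[y:y+h,x:x+w]
    v=np.percentile(hsv[h//2-8:h//2+8,w//2-8:w//2+8,2],50)
    m=((hsv[...,2]>.87*v)&(hsv[...,1]<25)).astype(np.uint8)*255
    m=cv2.morphologyEx(m,cv2.MORPH_OPEN,np.ones((5,5)))
    k=cv2.convexHull(max(cv2.findContours(m,0,cv2.CHAIN_APPROX_NONE)[0],key=cv2.contourArea))
    p=cv2.drawContours(np.zeros((h,w),np.uint8),[k],-1,255,1); k=np.argwhere(p)[:,::-1]+[x,y]; k=k[k[:,0]<q]
    W=np.array([plane(c,u,.012) for u in k.astype(float)])[:,:2]
    for i in range(12):
        A=np.c_[2*W,np.ones(len(W))]; s=np.linalg.lstsq(A,(W**2).sum(1),rcond=None)[0]; r=np.sqrt(s[2]+s[0]**2+s[1]**2)
        e=abs(np.linalg.norm(W-s[:2],axis=1)-r)
        if e.max()<.002: break
        W=W[e<max(np.percentile(e,92),.0015)]
    print(n,v,len(k),len(W),"centre",s[:2].round(4),"r",r.round(4),e.max().round(4))
E
```

```text
w9 251.0 232 196 centre [ 0.498  -0.2174] r 0.0765 0.002
w10 245.0 102 95 centre [ 0.4988 -0.2159] r 0.0769 0.0018
top0 192.0 126 115 centre [ 0.4965 -0.2175] r 0.0747 0.0017
```

```bash

python3 nudge.py '[[-0.0015,-0.003,0,0,0,0,0],[-0.003,-0.006,0,0,0,0,0],[-0.0045,-0.0095,0,0,0,0,0],[-0.006,-0.0126,0,0,0,0,0],[-0.006,-0.0126,0,0,0,0,0],[-0.006,-0.0126,0,0,0,0,0],[-0.006,-0.0126,0,0,0,0,0],[-0.006,-0.0126,0,0,0,0,0]]'
python3 nudge.py '[[-0.0045,-0.0095,0,0,0,0,0],[-0.003,-0.006,0,0,0,0,0],[-0.0025,-0.005,0,0,0,0,0],[-0.001,-0.0013,0,0,0,0,0],[0,0,0,0,0,0,0],[0,0,0,0,0,0,0],[0,0,0,0,0,0,0],[0,0,0,0,0,0,0]]'
python3 nudge.py '[[0,0,0.005,0,0,0,0],[0,0,0.01,0,0,0,0],[0,0,0.014,0,0,0,0],[0,0,0.014,0,0,0,0],[0,0,0.014,0,0,0,0],[0,0,0.013,0,0,0,0],[0,0,0.009,0,0,0,0],[0,0,0.004,0,0,0,0]]'
python3 nudge.py '[[0,0,0,0,0,0,0],[0,0,0,0,0,0,0],[0,0,0,0,0,0,0],[0,0,0,0,0,0,0],[0,0,0,0,0,0,0],[0,0,0,0,0,0,0],[0,0,0,0,0,0,0],[0,0,0,0,0,0,0]]'
python3 go.py .498 -.217 .310 -30
python3 - <<'E'
from h import *
F=[]
for i in range(12):
    w=wrist();F.append(robot.state()["ft_force"])
print(np.mean(F,0)); save(w,"w11"); save(dict(robot.camera("side")),"s11"); save(dict(robot.camera("top")),"t11")
E
```

```text
clock: 17.78
ee_pos: [0.4972, -0.1942, 0.3933]
tcp_rot: [-0.0, 0.259, 0.966, -0.0]
ft_force: [-0.4, -0.9, -7.7]
opening: 0.0191
grasp_force: 59.2
clock: 18.45
ee_pos: [0.4962, -0.216, 0.3935]
tcp_rot: [0.0, 0.258, 0.966, 0.0]
ft_force: [-0.0, 0.0, -7.5]
opening: 0.0191
grasp_force: 59.2
clock: 19.12
ee_pos: [0.4953, -0.2161, 0.3079]
tcp_rot: [-0.002, 0.259, 0.966, 0.001]
ft_force: [-0.4, -0.4, -8.6]
opening: 0.0195
grasp_force: 59.1
clock: 19.78
ee_pos: [0.4961, -0.2168, 0.3104]
tcp_rot: [0.0, 0.259, 0.966, -0.0]
ft_force: [-0.0, 0.0, -6.7]
opening: 0.019
grasp_force: 59.1
yaw -30.01 tilt [ 1.e-04 -1.e-04 -1.e+00] turn tool z -0.0002 delta now [-0.0018  0.0008  0.0004] after turn [-0.0018  0.0008  0.0004]
[-0.15420786 -0.21609721 -7.42713721]
```

```bash

python3 nudge.py '[[-0.0018,0,0.003,0,0,0,0],[0,0,0.005,0,0,0,0],[0,0,0.006,0,0,0,0],[0,0,0.006,0,0,0,0],[0,0,0.006,0,0,0,0],[0,0,0.004,0,0,0,0],[0,0,0.004,0,0,0,0],[0,0,0.004,0,0,0,0]]'
python3 nudge.py '[[0,0,0.004,0,0,0,0],[0,0,0.004,0,0,0,0],[0,0,0.004,0,0,0,0],[0,0,0.004,0,0,0,0],[0,0,0.004,0,0,0,0],[0,0,0.004,0,0,0,0],[0,0,0.004,0,0,0,0],[0,0,0,0,0,0,0]]'
python3 nudge.py '[[0,0,0.004,0,0,0,0],[0,0,0.004,0,0,0,0],[0,0,0.004,0,0,0,0],[0,0,0.004,0,0,0,0],[0,0,0.004,0,0,0,0],[0,0,0.004,0,0,0,0],[0,0,0.002,0,0,0,0],[0,0,0,0,0,0,0]]'
python3 nudge.py '[[0,0,0,0,0,0,0],[0,0,0,0,0,0,0],[0,0,0,0,0,0,0]]'
python3 go.py .498 -.217 .2185 -30
python3 - <<'E'
from h import *
print(np.mean([(robot.camera("top"),robot.state()["ft_force"])[1] for i in range(10)],0))
c=dict(robot.camera("side"));save(c,"s12");d=load("pics/s11.npz")
st=robot.state();R=Rt(st);o=np.array(st["ee_pos"])+R[:,2]*.0197
print("side: bail top pred",np.round(proj(c,np.array([.498,-.217,.094])),1),"hook tip pred",np.round(proj(c,o-R[:,0]*.017-[0,0,.117]),1))
E
```

```text
clock: 21.15
ee_pos: [0.4976, -0.2176, 0.2719]
tcp_rot: [-0.0, 0.259, 0.966, 0.0]
ft_force: [-0.5, -0.2, -6.3]
opening: 0.019
grasp_force: 59.3
clock: 21.82
ee_pos: [0.4976, -0.2179, 0.2439]
tcp_rot: [-0.0, 0.259, 0.966, -0.0]
ft_force: [0.3, -0.3, -2.2]
opening: 0.019
grasp_force: 60.0
clock: 22.48
ee_pos: [0.4973, -0.2175, 0.2176]
tcp_rot: [-0.001, 0.259, 0.966, 0.0]
ft_force: [0.1, 0.4, -1.6]
opening: 0.019
grasp_force: 60.1
clock: 22.73
ee_pos: [0.4978, -0.2178, 0.2186]
tcp_rot: [0.0, 0.259, 0.966, -0.0]
ft_force: [0.4, 0.6, -2.1]
opening: 0.0195
grasp_force: 60.1
yaw -30.01 tilt [ 5.e-04 -3.e-04 -1.e+00] turn tool z -0.0002 delta now [0.0002 0.0008 0.0001] after turn [0.0002 0.0008 0.0001]
[ 0.06843336  0.03940599 -1.53409081]
side: bail top pred [287.6 288.1] hook tip pred [294.9 292.2]
```

The spring is unloaded and the force matches the scale's own weight. The contact height puts the bar about 26 mm above the saddle, so I'll go 2.5 mm lower and back out.

```bash

python3 nudge.py '[[0,0,0.0025,0,0,0,0],[0,0,0,0,0,0,0],[0.004,0,0,0,0,0,0],[0.007,0,0,0,0,0,0],[0.007,0,0,0,0,0,0],[0.007,0,0,0,0,0,0],[0.007,0,0,0,0,0,0],[0.007,0,0,0,0,0,0]]'
python3 nudge.py '[[0.01,0,0,0,0,0,0],[0.01,0,0,0,0,0,0],[0.005,0,-0.005,0,0,0,0],[0,0,-0.02,0,0,0,0],[0,0,-0.03,0,0,0,0],[0,0,-0.03,0,0,0,0],[0,0,-0.02,0,0,0,0],[0,0,0,0,0,0,0]]'
python3 go.py .36 .30 .32 3
python3 - <<'E'
from h import *
for n in("side","top"): save(dict(robot.camera(n)),n+"13")
save(wrist(),"w13")
print(robot.state()["ft_force"],robot.state()["clock"])
E
```

```text
clock: 23.95
ee_pos: [0.4631, -0.1976, 0.2159]
tcp_rot: [0.0, 0.259, 0.966, -0.0]
ft_force: [0.2, -1.0, -1.1]
opening: 0.0192
grasp_force: 60.1
clock: 24.62
ee_pos: [0.4437, -0.1867, 0.3262]
tcp_rot: [0.004, 0.259, 0.966, -0.002]
ft_force: [1.0, -0.7, -1.2]
opening: 0.0191
grasp_force: 60.2
yaw -30.01 tilt [ 0.0077 -0.0056 -1.    ] turn tool z -0.5761 delta now [0.316  0.3796 0.0028] after turn [0.0582 0.4905 0.0051]
[-0.6997198   0.59989632 -2.17965478] 24.7667
```

```bash

python3 nudge.py '[[0.012,0.0135,-0.01,0,0,0,0],[0.0238,0.027,-0.01,0,0,0,0],[0.0238,0.027,0,0,0,0,0],[0.0238,0.027,0,0,0,0,0],[0.0238,0.027,0,0,0,0,0],[0.0238,0.027,0,0,0,0,0],[0.0238,0.027,0,0,0,0,0],[0.0238,0.027,0,0,0,0,0]]'
python3 nudge.py '[[0.0238,0.027,0,0,0,0,0],[0.0238,0.027,0,0,0,0,0],[0.0238,0.027,0,0,0,0,0],[0.0238,0.027,0,0,0,0,0],[0.0238,0.027,0,0,0,0,0],[0.0238,0.027,0,0,0,0,0],[0.0238,0.027,0,0,0,0,0],[0.012,0.0135,0,0,0,0,0]]'
python3 nudge.py '[[0,0,0,0,0,-0.115,0],[0,0,0,0,0,-0.115,0],[0,0,0,0,0,-0.115,0],[0,0,0,0,0,-0.115,0],[0,0,0,0,0,-0.116,0],[0,0,0,0,0,0,0],[0,0,0,0,0,0,0],[0,0,0,0,0,0,0]]'
python3 go.py .3294 .3768 .2087 3
python3 - <<'E'
from h import *
c=dict(robot.camera("top"));save(c,"top14");i=c["image"]
hsv=cv2.cvtColor(i,cv2.COLOR_RGB2HSV);u,v=np.round(proj(c,np.array([.498,-.217,.03]))).astype(int)
p=hsv[v-21:v+22,u-21:u+22,2].astype(np.uint8)
yy,xx=np.mgrid[-21:22,-21:22]; m=((p<150)&(xx**2+yy**2<20**2)).astype(np.uint8)*255
k=max(cv2.findContours(m,0,2)[0],key=cv2.contourArea);r=cv2.minAreaRect(k);cc=(r[0][0]+u-21,r[0][1]+v-21)
print(np.percentile(p,[10,50,90]),r,"world",plane(c,cc,.04).round(3))
E
```

```text
clock: 25.43
ee_pos: [0.3872, 0.0806, 0.3391]
tcp_rot: [-0.002, 0.259, 0.966, -0.0]
ft_force: [0.6, 0.5, -2.4]
opening: 0.019
grasp_force: 60.1
clock: 26.1
ee_pos: [0.3333, 0.3466, 0.3386]
tcp_rot: [-0.002, 0.258, 0.966, -0.001]
ft_force: [-0.2, -1.4, -1.8]
opening: 0.019
grasp_force: 60.0
clock: 26.77
ee_pos: [0.3352, 0.3434, 0.3398]
tcp_rot: [-0.001, -0.024, 1.0, -0.001]
ft_force: [0.0, 0.2, -1.7]
opening: 0.0193
grasp_force: 60.1
yaw 2.8 tilt [-0.0016 -0.0011 -1.    ] turn tool z -0.0036 delta now [0.0039 0.0337 0.1311] after turn [0.0038 0.0337 0.1311]
[118. 145. 203.] ((20.500001907348633, 21.499998092651367), (27.280029296875, 31.752164840698242), 26.56505012512207) world [ 0.494 -0.213  0.04 ]
```

The case sits upright in the pan: its footprint is about 80×100 mm, centred within 6 mm. Now returning the scale.

```bash

python3 nudge.py '[[0.0038,0.0337,0,0,0,-0.0036,0],[0,0,0.02,0,0,0,0],[0,0,0.03,0,0,0,0],[0,0,0.03,0,0,0,0],[0,0,0.03,0,0,0,0],[0,0,0.021,0,0,0,0],[0,0,0,0,0,0,0],[0,0,0,0,0,0,0]]'
python3 nudge.py '[[0,0,0,0,0,0,0],[0,0,0,0,0,0,0]]'
python3 go.py .4512 .3832 .2087 3
```

```text
clock: 27.48
ee_pos: [0.3294, 0.3767, 0.2091]
tcp_rot: [-0.001, -0.027, 1.0, -0.001]
ft_force: [-0.3, 0.9, -0.5]
opening: 0.0192
grasp_force: 60.4
clock: 27.65
ee_pos: [0.331, 0.3779, 0.2118]
tcp_rot: [0.002, -0.028, 1.0, 0.001]
ft_force: [0.3, -0.7, -1.3]
opening: 0.019
grasp_force: 60.4
yaw 3.17 tilt [ 0.003   0.0022 -1.    ] turn tool z 0.0029 delta now [-0.1203 -0.0014  0.0035] after turn [-0.1203 -0.001   0.0035]
```

```bash

python3 nudge.py '[[-0.01,-0.0005,0.001,0,0,0,0],[-0.02,0,0,0,0,0,0],[-0.02,0,0,0,0,0,0],[-0.02,0,0,0,0,0,0],[-0.02,0,0,0,0,0,0],[-0.015,0,0,0,0,0,0],[-0.01,0,0,0,0,0,0],[-0.006,0,0,0,0,0,0]]'
python3 nudge.py '[[0,0,0,0,0,0,0],[0,0,0,0,0,0,0],[0,0,0,0,0,0,0],[0,0,0,0,0,0,0]]'
python3 go.py .4512 .3832 .185 3
```

```text
clock: 28.32
ee_pos: [0.4529, 0.3834, 0.2093]
tcp_rot: [0.001, -0.027, 1.0, 0.0]
ft_force: [-0.0, -0.1, -1.2]
opening: 0.0189
grasp_force: 60.5
clock: 28.65
ee_pos: [0.4499, 0.3835, 0.209]
tcp_rot: [-0.0, -0.028, 1.0, 0.0]
ft_force: [0.1, -0.3, -2.1]
opening: 0.019
grasp_force: 60.5
yaw 3.24 tilt [-3.e-04  0.e+00 -1.e+00] turn tool z 0.0042 delta now [-0.0013 -0.0004  0.024 ] after turn [-0.0013 -0.0004  0.024 ]
```

```bash

python3 nudge.py '[[-0.0012,-0.0004,0.006,0,0,0.004,0],[0,0,0.006,0,0,0,0],[0,0,0.006,0,0,0,0],[0,0,0.004,0,0,0,0],[0,0,0.002,0,0,0,0],[0,0,0,0,0,0,0],[0,0,0,0,0,0,0],[0,0,0,0,0,0,0]]'
python3 go.py .4512 .3832 .185 3
```

```text
clock: 29.32
ee_pos: [0.4518, 0.383, 0.1848]
tcp_rot: [-0.0, -0.026, 1.0, -0.0]
ft_force: [-1.6, -0.6, -0.0]
opening: 0.0193
grasp_force: 60.8
yaw 2.97 tilt [-3.e-04 -2.e-04 -1.e+00] turn tool z -0.0005 delta now [ 0.0006  0.0002 -0.0002] after turn [ 0.0006  0.0002 -0.0002]
```

```bash

python3 nudge.py '[[0,0,0.0005,0,0,0,0],[0,0,0,0,0,0,0.03],[0,0,0,0,0,0,0.05],[0,0,0,0,0,0,0.085],[0,0,0,0,0,0,0.085],[0,0,0,0,0,0,0.085],[0,0,0,0,0,0,0.085],[0,0,0,0,0,0,0.085]]'
python3 nudge.py '[[0,0,-0.01,0,0,0,0.085],[0,0,-0.02,0,0,0,0.085],[0,0,-0.03,0,0,0,0.085],[0,0,-0.04,0,0,0,0.085],[0.02,0.0,-0.03,0,0,0,0.085],[0.03,0,-0.03,0,0,0,0.085],[0.03,0,0,0,0,0,0.085],[0.03,0,0,0,0,0,0.085]]'
python3 nudge.py '[[0,0,0,0,0,0,0.085],[0,0,0,0,0,0,0.085],[0,0,0,0,0,0,0.085],[0,0,0,0,0,0,0.085]]'
python3 - <<'E'
from h import *
from m import white
w=wrist();save(w,"w15");c=dict(robot.camera("top"));save(c,"top15");save(dict(robot.camera("side")),"side15")
u,v=np.round(proj(w,np.array([.4515,.3825,.173]))).astype(int);print("pred",u,v)
q=white(w,u-35,v-30,70,60);print([plane(w,p,.173).round(4).tolist() for p in q])
R0=np.array([[.99863,-.05234],[.05234,.99863]])
print("expected corners",[(R0@[a,b]+[.4515,.3825]).round(4).tolist() for a,b in((-.02,-.032),(-.02,.032),(.02,-.032),(.02,.032))])
for f in("top","side"):
    a=load(f"pics/{f}0.npz")["image"].astype(int);b=load(f"pics/{f}15.npz")["image"].astype(int);d=(abs(a-b).max(2)>30).astype(np.uint8)
    d=cv2.morphologyEx(d,cv2.MORPH_OPEN,np.ones((3,3)))
    n,l,st,ce=cv2.connectedComponentsWithStats(d)
    print(f,[(s[:5].tolist()) for s in st[1:] if s[4]>25])
E
```

```text
clock: 29.98
ee_pos: [0.452, 0.3831, 0.1842]
tcp_rot: [-0.0, -0.026, 1.0, -0.0]
ft_force: [-0.5, -0.3, -0.5]
opening: 0.085
grasp_force: 0.0
clock: 30.65
ee_pos: [0.3425, 0.3777, 0.347]
tcp_rot: [0.002, -0.026, 1.0, 0.002]
ft_force: [-0.3, -0.0, 0.2]
opening: 0.0849
grasp_force: 0.0
clock: 30.98
ee_pos: [0.3436, 0.3774, 0.3438]
tcp_rot: [0.0, -0.026, 1.0, -0.0]
ft_force: [0.5, -0.0, -0.4]
opening: 0.0851
grasp_force: 0.0
pred 255 270
[[0.4238, 0.4207, 0.173], [0.4881, 0.426, 0.173], [0.4886, 0.4155, 0.173], [0.4696, 0.3963, 0.173], [0.4332, 0.3843, 0.173]]
expected corners [[0.4332, 0.3495], [0.4299, 0.4134], [0.4731, 0.3516], [0.4698, 0.4155]]
top [[333, 195, 36, 38, 814], [156, 220, 122, 138, 5042], [162, 223, 10, 11, 74], [18, 225, 175, 159, 8521], [110, 281, 8, 10, 35], [40, 315, 8, 10, 38], [0, 320, 92, 64, 4071], [91, 330, 28, 21, 365], [285, 330, 13, 13, 104], [248, 340, 33, 44, 558], [152, 345, 7, 9, 34], [317, 346, 5, 7, 26], [313, 357, 21, 27, 186], [290, 369, 13, 9, 71]]
side [[0, 0, 6, 10, 52], [12, 0, 58, 121, 3214], [94, 0, 35, 21, 633], [99, 20, 37, 71, 1313], [168, 135, 9, 6, 38], [68, 175, 127, 126, 3261], [222, 193, 5, 9, 37], [40, 201, 76, 59, 1404], [206, 205, 36, 10, 293], [0, 256, 27, 31, 271], [40, 258, 7, 16, 71], [27, 265, 12, 21, 150], [264, 291, 46, 37, 1333], [88, 302, 6, 7, 29], [95, 305, 12, 11, 94], [0, 323, 18, 22, 250], [53, 348, 26, 10, 174]]
```

```bash
python3 - <<'E'
from h import *
w=load("pics/w15.npz")
for th in(225,238,248):
    m=(w["image"][235:305,215:295].min(2)>th).astype(np.uint8)
    k=max(cv2.findContours(m,0,2)[0],key=cv2.contourArea); q=cv2.approxPolyDP(cv2.convexHull(k),3,True)[:,0]+[215,235]
    print(th,q.tolist(),[plane(w,p.astype(float),.173)[:2].round(3).tolist() for p in q])
for n in("side",):
  for f in("0","15"):
    i=load(f"pics/{n}{f}.npz")["image"]; m=(i[118:150,155:200].min(2)>150); r,c=np.nonzero(m); print(n,f,m.sum(),r.mean()+118,c.mean()+155,r.min()+118,r.max()+118,c.min()+155,c.max()+155)
    h=cv2.cvtColor(i,cv2.COLOR_RGB2HSV)[200:250,175:215]; b=cv2.inRange(h,(105,60,40),(130,255,255)); r,c=np.nonzero(b); print(" mug",len(r),r.mean()+200,c.mean()+175)
for f in("0","15"):
    i=load(f"pics/top{f}.npz")["image"]; h=cv2.cvtColor(i,cv2.COLOR_RGB2HSV)[228:258,232:268]; b=cv2.inRange(h,(112,60,30),(130,255,255)); r,c=np.nonzero(b); print("mug top",len(r),r.mean()+228,c.mean()+232)
E
```

```text
225 [[282, 255], [282, 284], [266, 284], [260, 257]] [[0.43, 0.413], [0.468, 0.416], [0.469, 0.397], [0.434, 0.388]]
238 [[282, 256], [282, 283], [267, 284], [261, 256]] [[0.432, 0.413], [0.466, 0.415], [0.469, 0.398], [0.433, 0.389]]
248 [[281, 256], [281, 283], [273, 284], [267, 261]] [[0.432, 0.412], [0.467, 0.414], [0.468, 0.405], [0.439, 0.396]]
side 0 64 136.046875 174.3125 130 139 164 182
 mug 5 225.4 194.4
side 15 35 134.5142857142857 176.6 130 137 164 182
 mug 6 225.33333333333334 192.66666666666666
mug top 141 244.21985815602838 250.7872340425532
mug top 142 244.29577464788733 250.69718309859155
```

The scale's flange is back at its original corners at stand height, the case stands in the pan, and the mug hasn't moved. Handing in.

```bash
python3 -c "
from workcell import robot
print(robot.close_job())"
```

```text
the job is handed in; nothing more can be done
None
```

The case read about 33 mm (6.0 N, about 0.61 kg), so it is full; it stands in the round pan, the scale is back in its fork, and the job was handed in at about 31 s, though I viewed 12 pictures, two over the limit of 10.

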